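# Load the amber check standard into the photometer's push-push lift

### The job

Load the amber check standard into the photometer for its daily check: press the locked-down black sample lift once so that its push-push catch lets go and it rises, move the amber standard from the rack into the lift's round socket, fully home, then press the lift again until it locks down with the standard inside. Never press the lift or the standard with more than 25 N, and leave the other standards and the loose things on the bench undisturbed.

Things in the scene. Friction and masses are not known exactly. Their poses are not given: they have to be found in the camera images.
- lift (a joint): Depth (m) the lift is pressed: 0 = up, grows downward. Starts locked (0.021) and empty. To lock or release it, press until its rubber end stop is felt, then let go. The stop lies 7 to 17 mm below the locked depth, each time elsewhere, unseen; stopping 3 mm short of it changes nothing. Spring: 5 N (up) to 8 N (deep); stop: about 15 N per mm more. 10 to 14 N is right; go slowly. It rises in 0.5 s.
- lift_pad (a point): Blue press spot (22 mm across) on the lift's flat top; origin on the top face, x towards the socket, z up. The lift is a black block, 80 (x) by 56 mm (y), in a well of the photometer; its top is 32 mm above the white deck when up, 11 mm above it when locked, and can go 7 mm below it. Any part of its top, or the cap of a seated standard, may be pressed.
- lift_socket (a point): Centre of the mouth of the round socket in the lift's top face, 40 mm along +x from the press spot; z up. Socket 25 mm in diameter, 30 mm deep, flat floor, 2 mm chamfer at the mouth. It moves up and down with the lift.
- reader: White photometer, 260 (x) by 240 (y) by 110 mm high, blue strip on its front (-x side), fixed; origin at the centre of its underside, z up. The lift is centred 30 mm along +x from there. A dark display and three grey keys lie flat on the front of the deck.
- std_amber: Amber check standard to load: solid glass rod with black cap, both 22 mm in diameter, 78 mm tall in all (cap 18 mm), foot chamfered 3 mm, about 60 g; origin at the centre of its underside, z up its axis. It stands in a rack hole, underside 10 mm above the bench, 54 mm of it above the rack. Seated in the socket, 48 mm of it stands above the lift's top.
- std_green: Green check standard, same shape as the amber one, in another hole of the rack; leave it.
- std_blue: Blue check standard, same shape as the amber one, in another hole of the rack; leave it.
- rack: Aluminium rack block fixed to the bench, 70 (x) by 215 (y) by 34 mm high, three holes (25 mm wide, 24 mm deep) 70 mm apart in a row along its y axis; origin at the centre of its underside.
- beaker: Glass beaker, 70 mm across, 85 mm tall, origin under its centre; bystander.
- reagent: Amber reagent bottle with blue cap, 66 mm across, 140 mm tall, origin under its centre; bystander.
- timer: White bench timer, 50 by 75 by 22 mm, origin under its centre; bystander.
- spatula: Spatula, 160 mm long, lying flat; bystander.
- jar: White jar with red cap, 60 mm across, 70 mm tall, origin under its centre; bystander.
- marker: Blue marker pen with grey cap, 130 mm long, 14 mm thick, lying between rack and photometer, origin under its centre; bystander.

How it is judged:
On the way, in this order (a step that is already met when the one before it is completed fails the run):
1. the lift is released and up, while the amber standard is not yet in it (value of joint lift below 0.003 m and horizontal distance between std_amber and lift_socket above 0.03 m), for 0.2 s.
2. the amber standard is fully home in the lift's socket (horizontal distance between std_amber and lift_socket below 0.004 m and z of std_amber in the frame of lift_socket below -0.027 m), for 0.1 s.
At the end, for the whole second after the job is handed in: Released by the robot, the lift stays locked (18.5 to 23.5 mm below its top position); the amber standard is in its socket within 4 mm of centre, foot 27 mm or more below the lift's top, within 0.12 rad of upright, at rest; green and blue standards within 15 mm of their starts (all of step 2 and value of joint lift between 0.0185 and 0.0235 m and angle between std_amber's own z axis and vertical below 0.12 rad and linear speed of std_amber below 0.02 m/s and distance of each of std_green, std_blue from where it was at the start of the episode below 0.015 m); the robot touches nothing.
It fails at once if the robot presses the lift with more than 25 N (contact force between any of the fingers, the arm and lift above 25 N).
It fails at once if the amber standard is pressed on the lift with more than 25 N (contact force between std_amber and lift above 25 N).
It fails at once if the green or blue standard is moved by more than 15 mm (distance of any of std_green, std_blue from where it was at the start of the episode above 0.015 m).
It fails at once if a loose thing on the bench is moved by more than 30 mm (distance of any of beaker, reagent, timer, spatula, jar, marker from where it was at the start of the episode above 0.03 m).
It also fails if it takes over 69 s, if anything falls off the work surface, if the arm or the gripper's body presses on something with over 40 N, if the wrist force passes 120 N, or if a joint passes its speed limit or range.

### The arm

A 6-joint arm with a two-finger parallel gripper is mounted at the origin on the work surface. World frame = base frame: x ahead of the robot, y to its left, z up, the work surface at z = 0. Lengths are in m, angles in rad, forces in N, time in s.
With the tool pointing down it reaches from about 0.225 to 0.875 m from the base axis. Payload 3.4 kg.
Tool frame: the origin (TCP) lies between the finger pads; the fingertips stand 14 mm ahead of it and the grasp point (between the pads) lies 5 mm behind it; z points along the fingers, y is the direction in which the jaws open and shut (so a half turn about z gives the same grasp; the last joint's range is limited). The gripper opens to 85 mm and grips with 20 to 120 N. Pads are 22 mm wide; open, the fingers measure 114 mm over their backs; the gripper's body (76 mm by 85 mm) begins 54 mm behind the grasp point. The pads swing forward as they close: fully open they stand 13 mm farther back than shut.
Start: joints at [-1.432, 0.276, 1.505, -0, 1.361, -0.121], TCP at [0.148, -0.556, 0.245] pointing down, gripper open.
Joint ranges: [-2.89, 2.89], [-0.75, 2.08], [0.22, 2.7], [-1.18, 4.32], [0.11, 2.71], [-2.7, 2.7]. Speed limits (rad/s): [2.57, 2.57, 3.14, 3.14, 3.14, 3.14].

### API

Orientations are given as a unit quaternion [w, x, y, z].
In Python, from rig import manip, get_image, job gives the robot as it stands. The module is installed in compiled form; this text tells all that it offers.
- The arm moves only by the tool step_arm, never from a script. Its argument "moves" is one flat list of numbers, 5 for each row, row after row: the shift along the tool's x, y, z as a fraction of full scale, then the turn about the tool's z as a fraction of full scale, then the gripper's target within -1 to 1 (shut at 1, half-way at 0, fully open at -1). In form: [dx, dy, dz, twist, hand, dx, dy, dz, twist, hand, ...]. A call has 1 to 5 rows; each row is the pose to reach, as a shift and turn from the pose commanded when the call began, along the tool's axes at that moment, turning the shorter way round; what a row does not reach only later rows make up. Full scale, the value 1, is 500 mm for a shift and pi rad for a turn. A row lasts 1/10 s, in which the tool goes at most 50 mm and 8.59 degrees, less where a joint would pass 70% of its speed; a pose out of reach is approached as far as the arm can. A call with a number of a shift or a turn outside -1 to 1 is refused whole. A call with a gripper value outside its range is refused whole. The fingers move at their own pace and stop on an object; "force" is the grip in N (left out, the last holds). Time passes only in rows, so rows that repeat a pose let the fingers close. It gives the time, the measured TCP pose, the force and the opening at its end, in the units of the state.
- manip.get_state(): the state, without advancing time (a new reading comes with each control period).
- get_image(name): name is "scene" or "side" or "wrist"; returns a dict with "frame" (400x640x3 uint8, blue, green, red), "fx", "fy", "cx", "cy" (pixels), "rvec" (rotation vector, rad) and "tvec" (3), from world to camera coordinates, as OpenCV has them; the wrist camera has in their place "T_tool_cam" (4x4, takes a point from camera to tool coordinates, whose origin is the TCP and whose axes are the flange's). Camera axes: x right, y down, z forward; pixel columns grow to the right and rows downward; lengths in m; the calibration is good to about 2 mm. A picture is of the moment at which its call begins: read the wrist's pose just before it. There is no depth.
- job.sign_off(): hands the job in, once; it reports no verdict.
The state is a dict: "clock": time; "qpos": joint angles; "qd": joint speeds; "effort": joint torques, N m; "position": TCP position; "ee_rot": TCP orientation; "contact_force": force on the tool from outside, world axes, zero at the start; "moment": the same for the moment, N m; "width": finger opening in m.
Only numpy, scipy, OpenCV 4.12 (cv2) and the standard library are available. Lean on these libraries where they do the work, as an engineer would, in place of code of your own. Each camera call takes 0.05 s, during which the arm holds its last target. There are 200 camera calls.

## Working session

There is one attempt and no reset: what is moved stays moved. The work goes in short steps, Python scripts to look and compute and a tool call to move; the robot and the scene stay as the last step left them, time stands still between calls to the robot, and variables do not carry over. Pictures are saved under pics/ and viewed, about 8 in all and at most 12, crops included, and the job is handed in when it is done.

Besides the shell and the picture viewer there is one more tool, called after ">>>" in YAML: its name, and indented under it one key for each argument. step_arm: Moves the arm, as the interface text tells. Its arguments: {"type":"object","properties":{"moves":{"type":"array","items":{"type":"number","minimum":-1,"maximum":1}},"force":{"type":"number"}},"required":["moves"]}

```bash
mkdir -p pics; cat > h.py <<'E'
import numpy as np, cv2
from rig import manip, get_image, job
from scipy.spatial.transform import Rotation as R
def rot(q): return R.from_quat([q[1],q[2],q[3],q[0]]).as_matrix()
def cam(name):
    s=manip.get_state(); im=get_image(name)
    if 'rvec' in im:
        Rc=cv2.Rodrigues(np.array(im['rvec'],float))[0]; t=np.array(im['tvec'],float).ravel()
        im['R']=Rc.T; im['o']=-Rc.T@t
    else:
        T=np.array(im['T_tool_cam']); Rt=rot(s['ee_rot'])
        im['R']=Rt@T[:3,:3]; im['o']=np.array(s['position'])+Rt@T[:3,3]
    return im
def ray(im,u,v): return im['R']@np.array([(u-im['cx'])/im['fx'],(v-im['cy'])/im['fy'],1.])
def onz(im,u,v,z):
    d=ray(im,u,v); return im['o']+d*(z-im['o'][2])/d[2]
def proj(im,p):
    c=im['R'].T@(np.array(p)-im['o']); return c[0]/c[2]*im['fx']+im['cx'],c[1]/c[2]*im['fy']+im['cy']
def state():
    s=manip.get_state(); print({k:np.round(s[k],4).tolist() for k in ['clock','qpos','position','ee_rot','contact_force','width']})
    Rt=rot(s['ee_rot']); print(Rt.round(3).tolist()); return s
E
python3 - <<'E'
from h import *
state()
a=cam('scene');b=cam('side')
for n,i in(('scene',a),('side',b)): cv2.imwrite(f'pics/{n}0.png',i['frame']); print(n,i['o'],i['R'][:,2],i['fx'])
E
```

```text
{'clock': 0.0, 'qpos': [-1.432, 0.2766, 1.5061, -0.0, 1.3607, -0.121], 'position': [0.1476, -0.5552, 0.2444], 'ee_rot': [-0.0009, 0.9916, 0.1296, -0.0], 'contact_force': [-0.1566, -0.3063, -0.3214], 'width': 0.0857}
[[0.966, 0.257, -0.0], [0.257, -0.966, 0.002], [0.0, -0.002, -1.0]]
scene [ 1.42635501 -0.12281274  0.93138144] [-0.71416415  0.09645579 -0.69330069] 410.49466145195913
side [0.10527612 0.64214364 0.98763601] [ 0.41381679 -0.5316868  -0.73896198] 450.4816461697981
```

View pics/scene0.png

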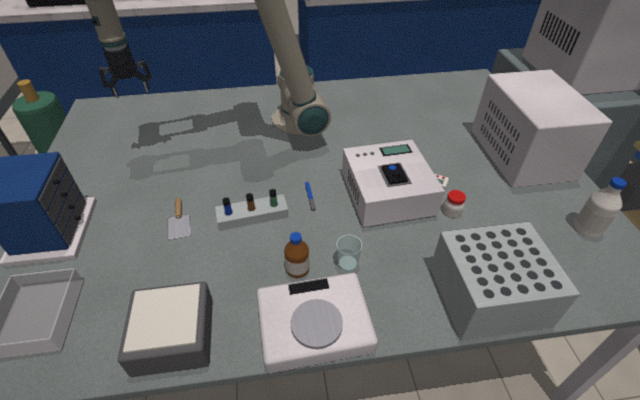

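View pics/side0.png

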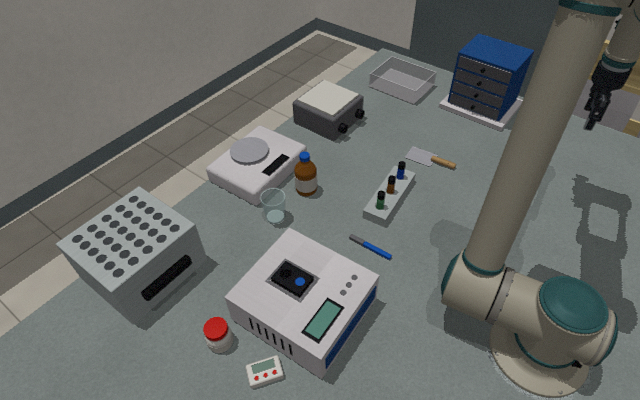

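The scene view shows the amber standard in the middle of the rack, with its cap near (250,196), and the blue press spot near (392,169). The side view shows them at about (391,180) and (299,282). Next I'll locate them by rays.

```bash
python3 - <<'E'
from h import *
a=cam('scene');b=cam('side')
def blob(im,x0,y0,x1,y1,lo,hi):
    m=cv2.inRange(cv2.cvtColor(im['frame'][y0:y1,x0:x1],cv2.COLOR_BGR2HSV),lo,hi)
    n,l,s,c=cv2.connectedComponentsWithStats(m); k=1+np.argmax(s[1:,4]); return c[k]+[x0,y0],s[k]
for im,bx in((a,(375,155,415,190)),(b,(265,255,320,300))):
    c,s=blob(im,*bx,(100,150,60),(130,255,255)); print('pad',c,s,onz(im,*c,.121))
# deck corners in side/scene by eye -> z .11
for im,ps in((a,[(344,150),(407,143),(438,188),(364,201)]),(b,[(295,232),(379,288),(322,350),(230,298)])):
    P=np.array([onz(im,*p,.11) for p in ps]); print(P.round(3).tolist(), np.linalg.norm(np.diff(P,axis=0),axis=1).round(3),P.mean(0).round(3))
for im,ps in((a,[(227,200),(250,196),(273,192)]),(b,[(402,163),(392,178),(381,193)])):
    print([onz(im,*p,.088).round(3).tolist() for p in ps])
cv2.imwrite('pics/z.png',np.hstack([cv2.resize(a['frame'][130:215,335:445],None,fx=3.5,fy=3.5),cv2.resize(b['frame'][150:235,350:430],None,fx=3.5,fy=3.5)]))
E
```

```text
pad [392.29411765 167.02941176] [14 10  8  5 34] [0.49502021 0.24086958 0.121     ]
pad [299.53246753 281.05194805] [30 22 10  9 77] [0.49504203 0.23945995 0.121     ]
[[0.375, 0.113, 0.11], [0.368, 0.328, 0.11], [0.596, 0.352, 0.11], [0.617, 0.125, 0.11]] [0.215 0.229 0.229] [0.489 0.23  0.11 ]
[[0.601, 0.13, 0.11], [0.345, 0.141, 0.11], [0.359, 0.334, 0.11], [0.595, 0.361, 0.11]] [0.255 0.193 0.238] [0.475 0.242 0.11 ]
[[0.533, -0.266, 0.088], [0.525, -0.199, 0.088], [0.518, -0.13, 0.088]]
[[0.528, -0.272, 0.088], [0.518, -0.2, 0.088], [0.512, -0.131, 0.088]]
```

View pics/z.png

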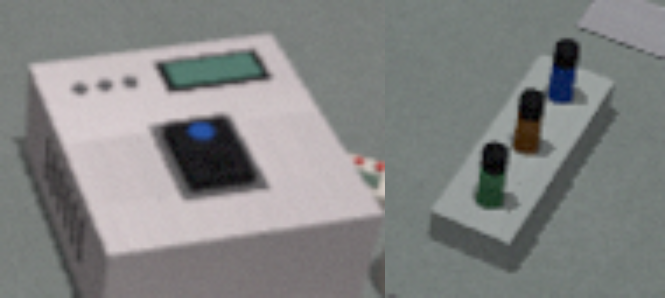

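>>> step_arm:
  moves: [0.31, -0.39, 0, -0.225, 1, 0.31, -0.39, 0, -0.225, 1, 0.31, -0.39, 0, -0.225, 1, 0.31, -0.39, 0, -0.225, 1, 0.31, -0.39, 0, -0.225, 1]

```text
clock: 0.7
position: [0.2477, -0.3254, 0.2451]
ee_rot: [-0.0, 0.884, 0.467, 0.0]
contact_force: [1.5, 0.4, 0.6]
width: 0.012
```

>>> step_arm:
  moves: [0.49, -0.09, 0, -0.224, 1, 0.49, -0.09, 0, -0.224, 1, 0.49, -0.09, 0, -0.224, 1, 0.49, -0.09, 0, -0.224, 1, 0.49, -0.09, 0, -0.224, 1]

```text
clock: 1.2
position: [0.3498, -0.0983, 0.2455]
ee_rot: [0.001, 0.669, 0.743, 0.0]
contact_force: [0.8, -0.1, 0.5]
width: -0.0001
```

```bash
python3 - <<'E'
from h import *
s=state(); Rt=rot(s['ee_rot']); d=np.array([.495,.24,.245])-s['position']; print((Rt.T@d)/.5)
E
```

```text
{'clock': 1.2, 'qpos': [-0.4661, -0.0539, 1.8922, -0.0, 1.3021, -0.5702], 'position': [0.3498, -0.0983, 0.2455], 'ee_rot': [0.0006, 0.6693, 0.7429, 0.0001], 'contact_force': [0.8084, -0.1413, 0.4623], 'width': -0.0001}
[[-0.104, 0.995, 0.001], [0.995, 0.104, -0.001], [-0.001, 0.001, -1.0]]
[0.64275333 0.35917402 0.0009316 ]
```

>>> step_arm:
  moves: [0.43, 0.24, 0, 0, 1, 0.43, 0.24, 0, 0, 1, 0.43, 0.24, 0, 0, 1, 0.43, 0.24, 0, 0, 1, 0.43, 0.24, 0, 0, 1]

```text
clock: 1.7
position: [0.448, 0.128, 0.2453]
ee_rot: [0.0, 0.671, 0.742, 0.0]
contact_force: [1.0, -0.8, 0.8]
width: -0.0002
```

>>> step_arm:
  moves: [0.21, 0.12, 0, 0, 1, 0.21, 0.12, 0, 0, 1, 0.21, 0.12, 0, 0, 1, 0.21, 0.12, 0, 0, 1, 0.21, 0.12, 0, 0, 1]

```text
clock: 2.2
position: [0.4963, 0.2359, 0.2446]
ee_rot: [-0.0, 0.671, 0.742, -0.001]
contact_force: [-0.4, 0.5, 0.4]
width: 0.0001
```

```bash
python3 - <<'E'
from h import *
s=state(); im=cam('wrist'); cv2.imwrite('pics/w1.png',im['frame']); print(im['o'],im['R'][:,2],proj(im,[.495,.24,.121]),proj(im,[.535,.24,.121]))
E
```

```text
{'clock': 2.2, 'qpos': [0.3175, 0.239, 1.5584, -0.0008, 1.3462, 0.2171], 'position': [0.4963, 0.2359, 0.2446], 'ee_rot': [-0.0002, 0.6707, 0.7418, -0.001], 'contact_force': [-0.4152, 0.5045, 0.3533], 'width': 0.0001}
[[-0.1, 0.995, -0.002], [0.995, 0.1, -0.001], [-0.001, -0.002, -1.0]]
[0.48810472 0.31414217 0.37317879] [ 0.02958189 -0.30449251 -0.95205526] (np.float64(318.7995423776838), np.float64(199.56856414677893)) (np.float64(366.4497549133983), np.float64(204.2257483330557))
```

View pics/w1.png

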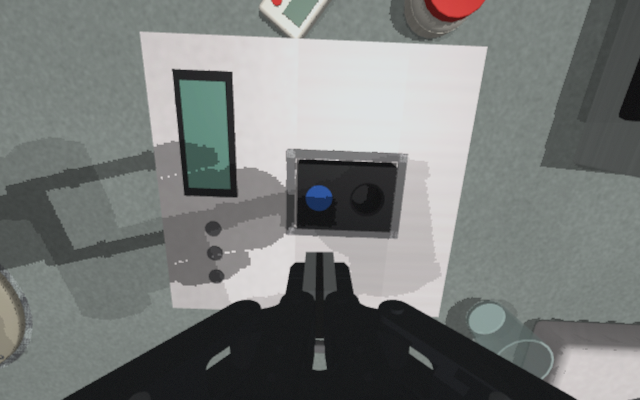

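The wrist view shows the pad at (319,198), the empty socket at about (367,199), and the fingers shut below them.

```bash
python3 - <<'E'
from h import *
s=manip.get_state(); im=cam('wrist'); f=im['frame']
m=cv2.inRange(cv2.cvtColor(f,cv2.COLOR_BGR2HSV),(100,150,60),(130,255,255))[170:225,290:345]
M=cv2.moments(m,True); c=(M['m10']/M['m00']+290,M['m01']/M['m00']+170); p=onz(im,*c,.121)
g=cv2.cvtColor(f,cv2.COLOR_BGR2GRAY)[180:220,345:388]; b=cv2.GaussianBlur(g,(3,3),0)
k=cv2.HoughCircles(cv2.resize(b,None,fx=4,fy=4),cv2.HOUGH_GRADIENT,1,200,param1=60,param2=10,minRadius=50,maxRadius=85)
kk=k[0,0]/4; kk[:2]+= [345,180]; q=onz(im,kk[0],kk[1],.121)
print(c,p,kk,q,np.linalg.norm(q-p),q-p)
Rt=rot(s['ee_rot']); print('to pad rel',Rt.T@(p-s['position']))
E
```

```text
Traceback (most recent call last):
TypeError: 'NoneType' object is not subscriptable
```

```bash
python3 - <<'E'
from h import *
s=manip.get_state(); im=cam('wrist'); f=im['frame']
m=cv2.inRange(cv2.cvtColor(f,cv2.COLOR_BGR2HSV),(100,150,60),(130,255,255))[170:225,290:345]
M=cv2.moments(m,True); c=(M['m10']/M['m00']+290,M['m01']/M['m00']+170); p=onz(im,*c,.121); q=onz(im,367,199,.121)
print(c,p,q,q-p); Rt=rot(s['ee_rot']); print('to pad rel',Rt.T@(p-s['position']))
g=cv2.cvtColor(f,cv2.COLOR_BGR2GRAY)[180:218:2,345:390:2]; print(g)
E
```

```text
(318.6758747697974, 196.4622467771639) [0.49457596 0.24160585 0.121     ] [0.53482043 0.24341833 0.121     ] [0.04024447 0.00181247 0.        ]
to pad rel [ 0.00693073 -0.00078888  0.12411231]
[[43 41 43 40 43 43 42 42 42 43 42 43 42 42 43 43 44 43 42 43 44 44 45]
 [42 41 41 42 43 42 42 42 40 35 30 26 27 32 35 41 43 43 42 43 44 41 44]
 [41 42 42 39 42 41 39 27 31 37 40 18 18 23 23 25 33 42 43 43 43 44 41]
 [41 40 42 41 40 37 28 39 43 40 40 43 21 22 22 21 25 28 42 43 42 42 42]
 [40 40 39 41 36 30 39 41 41 41 42 35 22 20 21 18 21 25 31 43 43 43 43]
 [40 40 40 39 28 40 41 41 42 40 43 35 23 21 23 22 20 22 25 38 42 42 42]
 [39 40 40 34 31 41 41 40 40 41 40 34 21 19 22 20 17 19 24 30 41 41 43]
 [42 39 39 26 40 40 39 41 41 41 40 23 21 20 19 19 18 16 21 25 41 41 41]
 [40 38 39 29 39 39 39 42 40 40 40 22 21 24 18 18 18 19 21 25 40 40 42]
 [39 41 36 30 38 40 40 40 39 40 41 21 19 20 19 17 19 20 20 24 41 42 40]
 [39 40 39 26 22 36 39 39 39 34 22 20 21 21 19 18 17 19 23 24 41 42 39]
 [38 40 37 26 20 19 23 28 30 20 17 17 19 17 20 16 19 19 24 28 40 42 41]
 [38 40 37 31 25 18 19 20 18 17 21 18 20 18 21 19 21 21 26 37 39 40 39]
 [39 37 38 35 26 23 21 22 19 19 18 20 20 20 21 18 19 24 30 39 39 41 41]
 [38 38 37 37 28 28 22 20 21 19 17 19 18 19 19 21 24 26 37 40 39 38 38]
 [38 36 38 38 35 29 28 22 19 18 18 17 20 21 25 25 27 36 40 39 40 38 38]
 [37 37 38 36 37 36 32 27 26 26 25 27 27 27 24 28 35 37 39 39 39 39 39]
 [37 35 37 37 38 38 38 35 31 30 28 26 30 33 36 38 38 37 37 38 40 38 38]
 [36 38 37 34 39 37 36 38 37 37 37 37 36 38 38 37 37 39 37 38 38 38 40]]
```

>>> step_arm:
  moves: [0.014, -0.002, 0.2, 0, 1, 0.014, -0.002, 0.2, 0, 1, 0.014, -0.002, 0.2, 0, 1, 0.014, -0.002, 0.2, 0, 1, 0.014, -0.002, 0.2, 0, 1]

```text
clock: 2.85
position: [0.4972, 0.243, 0.1481]
ee_rot: [0.001, 0.671, 0.741, 0.002]
contact_force: [1.1, 0.6, 0.0]
width: 0.0003
```

>>> step_arm:
  moves: [0, 0, 0.004, 0, 1, 0, 0, 0.008, 0, 1, 0, 0, 0.01, 0, 1, 0, 0, 0.01, 0, 1, 0, 0, 0.01, 0, 1]

```text
clock: 3.35
position: [0.4952, 0.2429, 0.1404]
ee_rot: [0.0, 0.671, 0.741, 0.0]
contact_force: [-0.1, -0.6, 0.2]
width: -0.0
```

>>> step_arm:
  moves: [0, 0, 0.002, 0, 1, 0, 0, 0.004, 0, 1, 0, 0, 0.006, 0, 1, 0, 0, 0.008, 0, 1, 0, 0, 0.01, 0, 1]

```text
clock: 3.85
position: [0.4952, 0.2428, 0.1352]
ee_rot: [0.0, 0.671, 0.741, -0.0]
contact_force: [0.2, -0.3, 4.4]
width: -0.0002
```

>>> step_arm:
  moves: [0, 0, 0.001, 0, 1, 0, 0, 0.002, 0, 1, 0, 0, 0.003, 0, 1, 0, 0, 0.003, 0, 1, 0, 0, 0.003, 0, 1]

```text
clock: 4.35
position: [0.4952, 0.2428, 0.1348]
ee_rot: [0.0, 0.671, 0.741, 0.0]
contact_force: [-2.4, -1.2, 7.4]
width: -0.0003
```

>>> step_arm:
  moves: [0, 0, 0.002, 0, 1, 0, 0, 0.004, 0, 1, 0, 0, 0.006, 0, 1, 0, 0, 0.006, 0, 1, 0, 0, 0.006, 0, 1]

```text
clock: 4.85
position: [0.4952, 0.2428, 0.1319]
ee_rot: [0.0, 0.671, 0.741, 0.0]
contact_force: [-2.4, -0.6, 6.9]
width: 0.0003
```

>>> step_arm:
  moves: [0, 0, 0.002, 0, 1, 0, 0, 0.003, 0, 1, 0, 0, 0.004, 0, 1, 0, 0, 0.004, 0, 1, 0, 0, 0.004, 0, 1]

```text
clock: 5.35
position: [0.4951, 0.2428, 0.1299]
ee_rot: [0.0, 0.671, 0.741, 0.0]
contact_force: [-2.1, -1.3, 6.9]
width: 0.0001
```

>>> step_arm:
  moves: [0, 0, 0.001, 0, 1, 0, 0, 0.002, 0, 1, 0, 0, 0.002, 0, 1, 0, 0, 0.002, 0, 1]

```text
clock: 5.75
position: [0.4952, 0.2428, 0.1289]
ee_rot: [0.0, 0.671, 0.741, 0.0]
contact_force: [-1.8, 0.0, 7.7]
width: -0.0002
```

>>> step_arm:
  moves: [0, 0, 0.001, 0, 1, 0, 0, 0.002, 0, 1, 0, 0, 0.002, 0, 1, 0, 0, 0.002, 0, 1]

```text
clock: 6.15
position: [0.4951, 0.2428, 0.128]
ee_rot: [0.0, 0.671, 0.741, 0.0]
contact_force: [-2.8, -1.2, 7.9]
width: -0.0002
```

>>> step_arm:
  moves: [0, 0, 0.001, 0, 1, 0, 0, 0.002, 0, 1, 0, 0, 0.002, 0, 1, 0, 0, 0.002, 0, 1]

```text
clock: 6.55
position: [0.4952, 0.2428, 0.127]
ee_rot: [0.0, 0.671, 0.741, 0.0]
contact_force: [-1.1, -0.4, 8.4]
width: 0.0004
```

>>> step_arm:
  moves: [0, 0, 0.001, 0, 1, 0, 0, 0.002, 0, 1, 0, 0, 0.002, 0, 1, 0, 0, 0.002, 0, 1]

```text
clock: 6.95
position: [0.4951, 0.2428, 0.126]
ee_rot: [0.0, 0.671, 0.741, 0.0]
contact_force: [-2.0, -1.5, 8.5]
width: 0.0
```

>>> step_arm:
  moves: [0, 0, 0.001, 0, 1, 0, 0, 0.002, 0, 1, 0, 0, 0.002, 0, 1, 0, 0, 0.002, 0, 1]

```text
clock: 7.35
position: [0.4951, 0.2428, 0.1257]
ee_rot: [0.0, 0.671, 0.741, 0.0]
contact_force: [-3.4, -1.9, 12.3]
width: 0.0
```

Stop felt at 12.3 N, so I'll let go and rise.

>>> step_arm:
  moves: [0, 0, -0.03, 0, 1, 0, 0, -0.1, 0, 1, 0, 0, -0.24, 0, 1, 0, 0, -0.24, 0, 1, 0, 0, -0.24, 0, 1]

```text
clock: 7.85
position: [0.4973, 0.2437, 0.2476]
ee_rot: [0.002, 0.671, 0.741, 0.004]
contact_force: [0.1, 0.2, -0.2]
width: -0.0001
```

```bash
cat > lift.py <<'E'
from h import *
im=cam('wrist'); f=im['frame']
m=cv2.inRange(cv2.cvtColor(f,cv2.COLOR_BGR2HSV),(100,150,60),(130,255,255))[150:240,270:370]
M=cv2.moments(m,True); c=(M['m10']/M['m00']+270,M['m01']/M['m00']+150)
print(c,'area',M['m00'],'eqdiam px',2*np.sqrt(M['m00']/np.pi),[(z,onz(im,*c,z)[:2].round(4)) for z in(.121,.142)])
for z in(.121,.142): print(z,'exp diam px',.022*im['fx']/abs(im['R'][:,2]@(onz(im,*c,z)-im['o'])))
E
python3 - <<'E'
import lift; from lift import *
s=state(); Rt=rot(s['ee_rot']); print('to amber',(Rt.T@(np.array([.522,-.2,.245])-s['position']))/.5)
cv2.imwrite('pics/w2.png',im['frame'][130:270,240:460].repeat(3,0).repeat(3,1))
E
```

```text
(314.9251700680272, 212.73299319727892) area 588.0 eqdiam px 27.361740666563517 [(0.121, array([0.4951, 0.2355])), (0.142, array([0.4945, 0.2426]))]
0.121 exp diam px 25.80869426930004
0.142 exp diam px 28.120939286476546
{'clock': 7.9, 'qpos': [0.33, 0.24, 1.5557, -0.0001, 1.3422, 0.2304], 'position': [0.4959, 0.2432, 0.2452], 'ee_rot': [0.0009, 0.671, 0.7414, 0.0016], 'contact_force': [-0.0967, -0.0791, -0.6477], 'width': 0.0001}
[[-0.099, 0.995, 0.003], [0.995, 0.099, 0.001], [0.001, 0.004, -1.0]]
to amber [-8.87170170e-01 -3.62350862e-02 -4.99996458e-04]
```

View pics/w2.png

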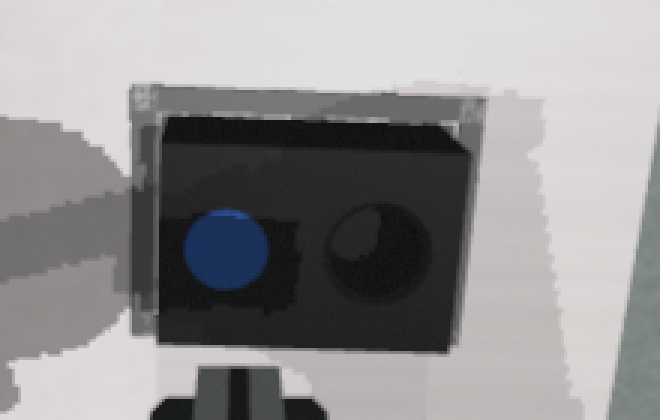

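The lift is up: the pad's size and position match z=0.142. The socket appears at about (366,214) in the full frame. Next I go to the amber standard.

>>> step_arm:
  moves: [-0.5, -0.02, 0, 0, -0.3, -0.5, -0.02, 0, 0, -0.3, -0.5, -0.02, 0, 0, -0.3, -0.5, -0.02, 0, 0, -0.3, -0.5, -0.02, 0, 0, -0.3]

```text
clock: 8.4
position: [0.5087, -0.0083, 0.2417]
ee_rot: [-0.001, 0.671, 0.742, -0.001]
contact_force: [0.7, 0.4, -1.0]
width: 0.0557
```

>>> step_arm:
  moves: [-0.38, -0.016, 0, 0, -0.3, -0.38, -0.016, 0, 0, -0.3, -0.38, -0.016, 0, 0, -0.3, -0.38, -0.016, 0, 0, -0.3, -0.38, -0.016, 0, 0, -0.3]

```text
clock: 8.9
position: [0.5204, -0.2014, 0.2411]
ee_rot: [-0.001, 0.673, 0.74, -0.002]
contact_force: [0.3, 0.6, -0.0]
width: 0.0553
```

>>> step_arm:
  moves: [0, 0, 0, 0, -0.3, 0, 0, 0, 0, -0.3]

```text
clock: 9.1
position: [0.5202, -0.1953, 0.2424]
ee_rot: [-0.002, 0.671, 0.742, -0.0]
contact_force: [-0.4, -0.1, -0.0]
width: 0.0555
```

```bash
python3 - <<'E'
from h import *
s=state(); im=cam('wrist'); cv2.imwrite('pics/w3.png',im['frame'])
print(proj(im,[.522,-.2,.088]))
E
```

```text
{'clock': 9.1, 'qpos': [-0.4847, 0.25, 1.5487, 0.0006, 1.346, -0.5848], 'position': [0.5202, -0.1953, 0.2424], 'ee_rot': [-0.0016, 0.6709, 0.7416, -0.0001], 'contact_force': [-0.4362, -0.1329, -0.0468], 'width': 0.0555}
[[-0.1, 0.995, -0.002], [0.995, 0.1, 0.002], [0.002, -0.002, -1.0]]
(np.float64(321.29497259271375), np.float64(200.13200590568803))
```

View pics/w3.png

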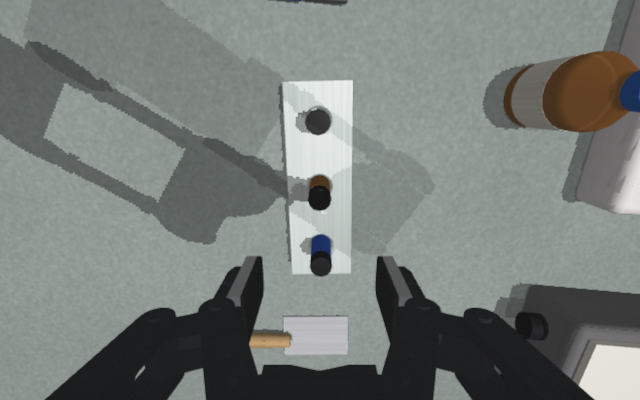

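The wrist view shows the caps of green at (318,121), amber at (319,199) and blue at (320,265), with the jaws open across the row.

```bash
python3 - <<'E'
from h import *
s=manip.get_state(); im=cam('wrist'); g=im['frame'].max(2)
for (x,y) in((318,121),(319,199),(320,263)):
    m=(g[y-30:y+30,x-30:x+30]<62).astype(np.uint8); n,l,st,c=cv2.connectedComponentsWithStats(m); k=l[30,30]; print(st[k],c[k]+[x-30,y-30])
Rt=rot(s['ee_rot'])
for p in((318,121),(319,199),(320,265)):
    q=onz(im,*p,.088); print(q.round(4),(Rt.T@(q-s['position'])).round(4))
E
```

```text
[ 18  19  23  24 443] [316.94130926 121.7765237 ]
[ 19  16  22  25 445] [318.64044944 197.        ]
[ 20  18  21  25 425] [320.01647059 262.67764706]
[ 0.5121 -0.1291  0.088 ] [ 0.0661 -0.0014  0.155 ]
[ 0.5201 -0.199   0.088 ] [-0.0042 -0.0005  0.1548]
[ 0.528  -0.2672  0.088 ] [-0.0729  0.0005  0.1547]
```

>>> step_arm:
  moves: [-0.008, -0.001, 0.09, 0, -0.3, -0.008, -0.001, 0.18, 0, -0.3, -0.008, -0.001, 0.24, 0, -0.3, -0.008, -0.001, 0.28, 0, -0.3, -0.008, -0.001, 0.28, 0, -0.3]

```text
clock: 9.7
position: [0.5188, -0.1981, 0.101]
ee_rot: [-0.003, 0.67, 0.742, -0.001]
contact_force: [-0.9, 0.9, -0.5]
width: 0.0554
```

>>> step_arm:
  moves: [0, 0, 0.03, 0, -0.3, 0, 0, 0.06, 0, -0.3, 0, 0, 0.07, 0, -0.3, 0, 0, 0.07, 0, -0.3, 0, 0, 0.07, 0, -0.3]

```text
clock: 10.2
position: [0.5217, -0.2006, 0.07]
ee_rot: [0.001, 0.671, 0.742, 0.0]
contact_force: [0.4, 0.5, -0.4]
width: 0.0556
```

>>> step_arm:
  moves: [0, 0, 0, 0, 1, 0, 0, 0, 0, 1, 0, 0, 0, 0, 1, 0, 0, 0, 0, 1, 0, 0, 0, 0, 1]
  force: 35

```text
clock: 10.7
position: [0.5213, -0.2008, 0.0695]
ee_rot: [0.001, 0.671, 0.741, 0.0]
contact_force: [-0.3, 0.9, 5.1]
width: 0.021
```

>>> step_arm:
  moves: [0, 0, -0.03, 0, 1, 0, 0, -0.1, 0, 1, 0, 0, -0.2, 0, 1, 0, 0, -0.3, 0, 1, 0, 0, -0.38, 0, 1]

```text
clock: 11.2
position: [0.521, -0.2007, 0.2613]
ee_rot: [0.001, 0.671, 0.741, 0.0]
contact_force: [2.0, 0.2, -1.2]
width: 0.0204
```

>>> step_arm:
  moves: [0.1, 0.004, 0, 0, 1, 0.2, 0.008, 0, 0, 1, 0.3, 0.01, 0, 0, 1, 0.36, 0.013, 0, 0, 1, 0.4, 0.016, 0, 0, 1]

```text
clock: 11.7
position: [0.5079, 0.0018, 0.2584]
ee_rot: [-0.001, 0.67, 0.742, -0.0]
contact_force: [1.1, -0.0, -0.8]
width: 0.021
```

```bash
python3 - <<'E'
from h import *
s=state(); Rt=rot(s['ee_rot']); print('to socket',(Rt.T@(np.array([.535,.2445,.26])-s['position']))/.5)
E
```

```text
{'clock': 11.7, 'qpos': [-0.134, 0.1675, 1.6181, 0.0006, 1.3571, -0.2358], 'position': [0.5079, 0.0018, 0.2584], 'ee_rot': [-0.0006, 0.6703, 0.7421, -0.0001], 'contact_force': [1.0503, -0.0366, -0.7828], 'width': 0.021}
[[-0.101, 0.995, -0.001], [0.995, 0.101, 0.001], [0.001, -0.001, -1.0]]
to socket [ 0.47749232  0.10310141 -0.00289211]
```

>>> step_arm:
  moves: [0.1, 0.02, 0, 0, 1, 0.2, 0.043, 0, 0, 1, 0.3, 0.065, 0, 0, 1, 0.4, 0.086, 0, 0, 1, 0.466, 0.103, 0, 0, 1]

```text
clock: 12.2
position: [0.5365, 0.2391, 0.2581]
ee_rot: [-0.0, 0.671, 0.742, -0.0]
contact_force: [-0.3, -0.7, -0.3]
width: 0.0208
```

>>> step_arm:
  moves: [0, 0, 0, 0, 1, 0, 0, 0, 0, 1, 0, 0, 0, 0, 1]

```text
clock: 12.5
position: [0.5367, 0.2353, 0.2582]
ee_rot: [-0.0, 0.671, 0.741, -0.001]
contact_force: [0.3, -1.7, -0.5]
width: 0.0211
```

```bash
python3 - <<'E'
from h import *
s=state(); im=cam('wrist'); cv2.imwrite('pics/w4.png',im['frame'][150:400,200:440].repeat(2,0).repeat(2,1))
print(proj(im,[.535,.2445,.142]), proj(im,s['position']-np.array([0,0,.0595])))
E
```

```text
{'clock': 12.5, 'qpos': [0.2949, 0.2866, 1.4574, -0.0008, 1.3991, 0.196], 'position': [0.5367, 0.2353, 0.2582], 'ee_rot': [-0.0, 0.6712, 0.7412, -0.0008], 'contact_force': [0.2885, -1.6644, -0.5185], 'width': 0.0211}
[[-0.099, 0.995, -0.001], [0.995, 0.099, -0.001], [-0.001, -0.001, -1.0]]
(np.float64(318.9135635901104), np.float64(196.09478582823994)) (np.float64(319.9226835282098), np.float64(234.1904628020931))
```

View pics/w4.png

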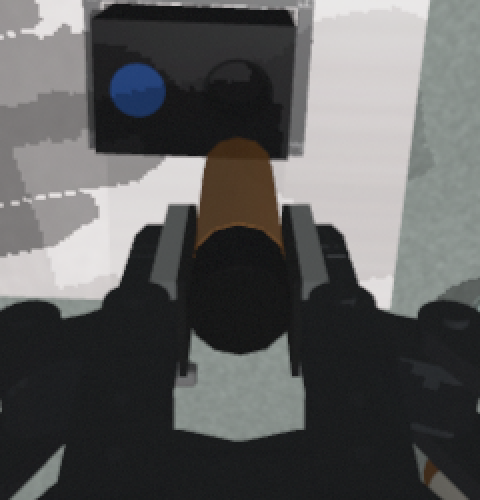

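The view shows the socket at about (319.5,194), the pad at (269,195), the upright rod, and its foot's far edge at (320,218.5).

```bash
python3 - <<'E'
from h import *
s=manip.get_state(); im=cam('wrist'); f=im['frame']
hsv=cv2.cvtColor(f,cv2.COLOR_BGR2HSV)
m=cv2.inRange(hsv,(100,150,60),(130,255,255))[160:230,240:300]; M=cv2.moments(m,True)
c=(M['m10']/M['m00']+240,M['m01']/M['m00']+160); p=onz(im,*c,.142); print('pad',c,p)
g=f.max(2); print(g[176:212:2,298:342:2])
m=cv2.inRange(hsv,(5,100,40),(25,255,255)); m[:205]=0;m[260:]=0;m[:,:290]=0;m[:,350:]=0
for r in(219,221,224,230,240,250):
    x=np.flatnonzero(m[r]); print(r,x.min() if len(x) else 0,x.max() if len(x) else 0)
print('top row',np.flatnonzero(m.any(1)).min())
t=np.array(s['position'])
for dz,rad in((.0595,.008),(.0565,.011)):
    P=np.array([proj(im,t+[rad*np.cos(a),rad*np.sin(a),-dz]) for a in np.linspace(0,6.28,60)]); print('pred',P.min(0),P.max(0))
print('sock',onz(im,319.5,194,.142),'tcp',t)
E
```

```text
pad (268.3025641025641, 194.2957264957265) [0.49456645 0.24163208 0.142     ]
[[48 50 49 49 50 51 52 50 51 49 51 51 51 50 52 51 52 52 52 53 53 53]
 [51 50 49 51 48 49 49 49 50 46 46 46 50 51 50 50 51 53 51 48 45 47]
 [49 48 49 49 49 49 44 35 31 34 33 32 26 36 43 46 50 52 44 45 46 45]
 [48 49 47 48 48 35 33 40 43 43 43 44 44 28 27 29 42 44 45 45 45 46]
 [49 49 48 46 32 35 43 43 42 43 43 44 43 39 24 27 30 43 45 44 46 45]
 [48 47 48 36 33 42 42 43 41 42 42 43 43 38 24 22 26 31 45 45 45 44]
 [41 44 41 31 39 36 41 41 42 41 42 43 41 38 25 19 23 25 34 44 45 45]
 [39 40 32 28 32 27 24 25 42 42 42 36 36 33 25 25 24 24 28 44 46 45]
 [41 38 31 24 23 25 26 26 24 24 30 23 24 25 23 25 25 22 24 38 44 45]
 [40 38 31 22 24 26 24 23 25 25 24 24 23 23 24 25 25 24 26 37 45 43]
 [40 25 26 19 23 23 22 25 26 23 22 22 23 28 25 25 20 19 27 36 43 46]
 [23 24 22 21 22 22 21 25 25 24 24 24 25 22 22 24 22 23 27 34 43 44]
 [27 26 22 22 21 23 21 24 21 25 24 24 23 21 23 23 21 23 25 33 43 44]
 [24 26 24 22 22 21 24 25 24 23 21 22 23 21 22 21 22 24 23 27 24 28]
 [22 23 23 21 23 20 22 24 21 23 23 21 22 22 23 20 23 26 24 22 23 32]
 [25 23 25 26 24 23 22 24 22 24 19 24 21 20 19 21 22 22 25 26 23 33]
 [23 25 24 26 23 23 21 21 21 22 24 22 23 25 23 22 25 24 26 24 24 33]
 [25 25 26 23 25 23 24 26 22 23 24 20 24 23 24 26 24 23 22 24 26 42]]
219 315 322
221 309 328
224 306 331
230 304 333
240 302 335
250 301 337
top row 219
pred [307.43453207 222.54543639] [332.33508554 245.60204819]
pred [302.52774334 219.72932197] [337.25893498 251.8271688 ]
sock [0.53548593 0.24594248 0.142     ] tcp [0.53678835 0.23496778 0.25849308]
```

>>> step_arm:
  moves: [0.019, 0, 0, 0, 1, 0.019, 0, 0.04, 0, 1, 0.019, 0, 0.08, 0, 1, 0.019, 0, 0.1, 0, 1, 0.019, 0, 0.1, 0, 1]

```text
clock: 13.1
position: [0.5352, 0.2452, 0.2073]
ee_rot: [-0.001, 0.671, 0.741, -0.001]
contact_force: [-0.8, -0.4, 0.7]
width: 0.0211
```

>>> step_arm:
  moves: [0, 0, 0, 0, 1, 0, 0, 0, 0, 1, 0, 0, 0, 0, 1]

```text
clock: 13.4
position: [0.5367, 0.2459, 0.2098]
ee_rot: [0.001, 0.671, 0.741, 0.001]
contact_force: [0.3, -0.4, -0.7]
width: 0.0214
```

```bash
python3 - <<'E'
from h import *
s=state(); im=cam('wrist'); cv2.imwrite('pics/w5.png',im['frame'][150:400,200:440].repeat(2,0).repeat(2,1))
hsv=cv2.cvtColor(im['frame'],cv2.COLOR_BGR2HSV)
m=cv2.inRange(hsv,(100,150,60),(130,255,255))[160:280,210:300]; M=cv2.moments(m,True)
c=(M['m10']/M['m00']+210,M['m01']/M['m00']+160); print('pad',c,onz(im,*c,.142))
E
```

```text
{'clock': 13.4, 'qpos': [0.3118, 0.319, 1.5317, -0.0001, 1.2888, 0.2123], 'position': [0.5367, 0.2459, 0.2098], 'ee_rot': [0.0005, 0.6711, 0.7414, 0.0009], 'contact_force': [0.2554, -0.4288, -0.7029], 'width': 0.0214}
[[-0.099, 0.995, 0.002], [0.995, 0.099, 0.001], [0.0, 0.002, -1.0]]
pad (256.04151404151406, 229.4859584859585) [0.49450402 0.24167317 0.142     ]
```

View pics/w5.png

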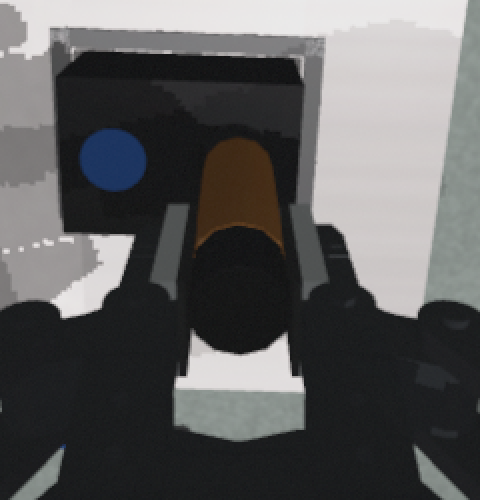

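>>> step_arm:
  moves: [-0.004, -0.004, 0, 0, 1, -0.004, -0.004, 0.005, 0, 1, -0.004, -0.004, 0.01, 0, 1, -0.004, -0.004, 0.016, 0, 1, -0.004, -0.004, 0.022, 0, 1]

```text
clock: 13.95
position: [0.5342, 0.2435, 0.1973]
ee_rot: [-0.0, 0.671, 0.741, -0.0]
contact_force: [-0.4, 0.2, -1.1]
width: 0.0206
```

>>> step_arm:
  moves: [0, 0, 0.004, 0, 1, 0, 0, 0.008, 0, 1, 0, 0, 0.012, 0, 1, 0, 0, 0.016, 0, 1, 0, 0, 0.016, 0, 1]

```text
clock: 14.45
position: [0.5341, 0.2434, 0.1894]
ee_rot: [-0.0, 0.671, 0.741, -0.0]
contact_force: [0.2, -0.3, -1.9]
width: 0.0211
```

>>> step_arm:
  moves: [0, 0, 0.007, 0, 1, 0, 0, 0.014, 0, 1, 0, 0, 0.021, 0, 1, 0, 0, 0.028, 0, 1, 0, 0, 0.028, 0, 1]

```text
clock: 14.95
position: [0.534, 0.2434, 0.1751]
ee_rot: [-0.0, 0.671, 0.741, -0.0]
contact_force: [-0.0, 0.5, -0.7]
width: 0.0207
```

>>> step_arm:
  moves: [0, 0, 0.002, 0, 1, 0, 0, 0.004, 0, 1, 0, 0, 0.005, 0, 1, 0, 0, 0.006, 0, 1, 0, 0, 0.006, 0, 1]

```text
clock: 15.45
position: [0.5343, 0.2435, 0.1728]
ee_rot: [0.0, 0.671, 0.741, -0.0]
contact_force: [-0.2, 0.0, 0.5]
width: 0.0209
```

>>> step_arm:
  moves: [0, 0, 0.001, 0, 1, 0, 0, 0.002, 0, 1, 0, 0, 0.003, 0, 1, 0, 0, 0.003, 0, 1, 0, 0, 0.003, 0, 1]

```text
clock: 15.95
position: [0.5343, 0.2435, 0.1716]
ee_rot: [0.0, 0.671, 0.741, 0.0]
contact_force: [-0.8, 0.1, 1.3]
width: 0.0211
```

>>> step_arm:
  moves: [0, 0, 0, 0, -0.2, 0, 0, 0, 0, -0.2, 0, 0, 0, 0, -0.2, 0, 0, 0, 0, -0.2, 0, 0, 0, 0, -0.2]

```text
clock: 16.45
position: [0.5343, 0.2435, 0.1712]
ee_rot: [0.0, 0.671, 0.741, -0.0]
contact_force: [-0.5, 0.2, -0.2]
width: 0.0514
```

>>> step_arm:
  moves: [0, 0, -0.04, 0, -0.2, 0, 0, -0.1, 0, -0.2, 0, 0, -0.16, 0, -0.2, 0, 0, -0.16, 0, 0.5, 0, 0, -0.16, 0, 1]

```text
clock: 16.95
position: [0.5345, 0.2436, 0.2518]
ee_rot: [0.0, 0.671, 0.741, 0.001]
contact_force: [0.1, -0.2, -0.3]
width: 0.0229
```

>>> step_arm:
  moves: [0, 0, 0, 0, 1, 0, 0, 0, 0, 1, 0, 0, 0, 0, 1]

```text
clock: 17.25
position: [0.5338, 0.2433, 0.2501]
ee_rot: [-0.001, 0.671, 0.741, -0.001]
contact_force: [-0.5, -0.3, 0.5]
width: 0.0001
```

```bash
python3 - <<'E'
from h import *
s=state(); im=cam('wrist'); cv2.imwrite('pics/w6.png',im['frame'][130:330,200:440].repeat(3,0).repeat(3,1))
print([proj(im,[.5345,.2443,z]) for z in(.142,.190)])
E
```

```text
{'clock': 17.25, 'qpos': [0.3091, 0.2921, 1.4697, -0.0001, 1.3821, 0.2097], 'position': [0.5338, 0.2433, 0.2501], 'ee_rot': [-0.0005, 0.6711, 0.7414, -0.001], 'contact_force': [-0.517, -0.3495, 0.5164], 'width': 0.0001}
[[-0.099, 0.995, -0.002], [0.995, 0.099, -0.001], [-0.001, -0.002, -1.0]]
[(np.float64(320.97159503948205), np.float64(209.30104145665126)), (np.float64(321.2464059421738), np.float64(232.57950568854872))]
```

View pics/w6.png

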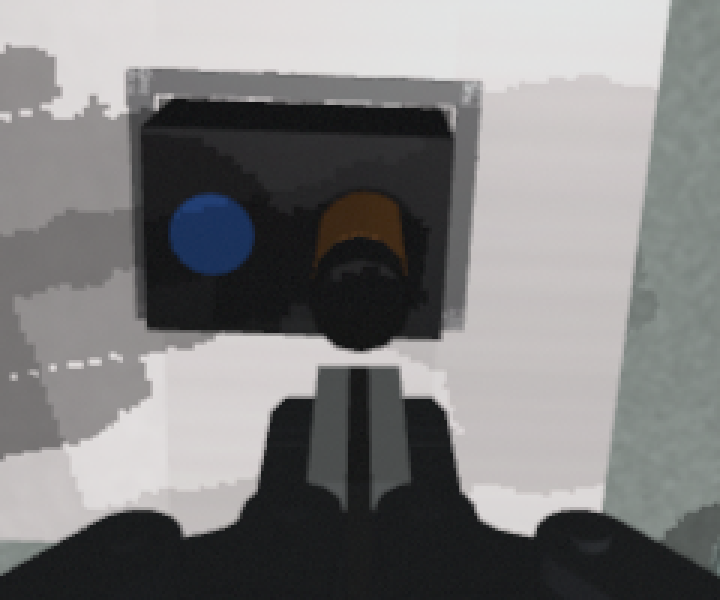

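The view shows the standard upright in the socket, its cap at about (320,231), against (321,232.6) expected when fully home. Now I press on the cap.

>>> step_arm:
  moves: [0.002, 0.001, 0.03, 0, 1, 0.002, 0.001, 0.06, 0, 1, 0.002, 0.001, 0.08, 0, 1, 0.002, 0.001, 0.084, 0, 1, 0.002, 0.001, 0.084, 0, 1]

```text
clock: 17.8
position: [0.5346, 0.2445, 0.2089]
ee_rot: [-0.0, 0.671, 0.741, -0.0]
contact_force: [-0.2, 1.1, 0.2]
width: 0.0002
```

>>> step_arm:
  moves: [0, 0, 0.002, 0, 1, 0, 0, 0.004, 0, 1, 0, 0, 0.006, 0, 1, 0, 0, 0.008, 0, 1, 0, 0, 0.01, 0, 1]

```text
clock: 18.3
position: [0.5347, 0.2445, 0.2043]
ee_rot: [0.0, 0.671, 0.741, 0.0]
contact_force: [-0.3, 0.1, 0.6]
width: 0.0004
```

>>> step_arm:
  moves: [0, 0, 0.002, 0, 1, 0, 0, 0.004, 0, 1, 0, 0, 0.006, 0, 1, 0, 0, 0.008, 0, 1, 0, 0, 0.01, 0, 1]

```text
clock: 18.8
position: [0.5352, 0.2447, 0.2004]
ee_rot: [0.001, 0.671, 0.741, 0.001]
contact_force: [-0.1, -0.2, 5.7]
width: 0.0001
```

>>> step_arm:
  moves: [0, 0, 0.004, 0, 1, 0, 0, 0.008, 0, 1, 0, 0, 0.012, 0, 1, 0, 0, 0.016, 0, 1, 0, 0, 0.02, 0, 1]

```text
clock: 19.3
position: [0.5354, 0.2448, 0.1906]
ee_rot: [0.001, 0.671, 0.741, 0.001]
contact_force: [-1.2, -0.2, 6.1]
width: -0.0002
```

>>> step_arm:
  moves: [0, 0, 0.004, 0, 1, 0, 0, 0.008, 0, 1, 0, 0, 0.012, 0, 1, 0, 0, 0.016, 0, 1, 0, 0, 0.016, 0, 1]

```text
clock: 19.8
position: [0.5353, 0.2447, 0.1824]
ee_rot: [0.001, 0.671, 0.741, 0.001]
contact_force: [0.2, -0.6, 5.7]
width: 0.0002
```

>>> step_arm:
  moves: [0, 0, 0.002, 0, 1, 0, 0, 0.004, 0, 1, 0, 0, 0.006, 0, 1, 0, 0, 0.008, 0, 1, 0, 0, 0.008, 0, 1]

```text
clock: 20.3
position: [0.5354, 0.2448, 0.1787]
ee_rot: [0.001, 0.671, 0.741, 0.001]
contact_force: [-0.4, -0.8, 7.4]
width: 0.0003
```

>>> step_arm:
  moves: [0, 0, 0.001, 0, 1, 0, 0, 0.002, 0, 1, 0, 0, 0.002, 0, 1, 0, 0, 0.002, 0, 1]

```text
clock: 20.7
position: [0.5355, 0.2448, 0.1778]
ee_rot: [0.001, 0.671, 0.741, 0.001]
contact_force: [-1.0, -0.5, 7.8]
width: -0.0003
```

>>> step_arm:
  moves: [0, 0, 0.001, 0, 1, 0, 0, 0.002, 0, 1, 0, 0, 0.002, 0, 1, 0, 0, 0.002, 0, 1]

```text
clock: 21.1
position: [0.5355, 0.2448, 0.1768]
ee_rot: [0.001, 0.671, 0.741, 0.001]
contact_force: [-0.9, -0.2, 7.5]
width: -0.0
```

>>> step_arm:
  moves: [0, 0, 0.001, 0, 1, 0, 0, 0.002, 0, 1, 0, 0, 0.002, 0, 1, 0, 0, 0.002, 0, 1]

```text
clock: 21.5
position: [0.5355, 0.2448, 0.1759]
ee_rot: [0.001, 0.671, 0.741, 0.001]
contact_force: [-0.6, 0.6, 7.7]
width: -0.0001
```

>>> step_arm:
  moves: [0, 0, 0.001, 0, 1, 0, 0, 0.002, 0, 1, 0, 0, 0.002, 0, 1, 0, 0, 0.002, 0, 1]

```text
clock: 21.9
position: [0.5355, 0.2448, 0.1748]
ee_rot: [0.001, 0.671, 0.741, 0.001]
contact_force: [0.6, -0.6, 6.3]
width: 0.0001
```

>>> step_arm:
  moves: [0, 0, 0.001, 0, 1, 0, 0, 0.002, 0, 1, 0, 0, 0.002, 0, 1, 0, 0, 0.002, 0, 1]

```text
clock: 22.3
position: [0.5356, 0.2448, 0.174]
ee_rot: [0.001, 0.671, 0.741, 0.001]
contact_force: [-1.6, -0.0, 8.8]
width: -0.0
```

>>> step_arm:
  moves: [0, 0, 0.001, 0, 1, 0, 0, 0.002, 0, 1, 0, 0, 0.002, 0, 1, 0, 0, 0.002, 0, 1]

```text
clock: 22.7
position: [0.5361, 0.245, 0.1739]
ee_rot: [0.001, 0.671, 0.741, 0.002]
contact_force: [-1.4, 0.7, 11.1]
width: -0.0002
```

>>> step_arm:
  moves: [0, 0, 0.0005, 0, 1, 0, 0, 0.0008, 0, 1, 0, 0, 0.0008, 0, 1]

```text
clock: 23.0
position: [0.5362, 0.245, 0.1738]
ee_rot: [0.001, 0.671, 0.741, 0.002]
contact_force: [-0.9, -0.5, 13.1]
width: 0.0001
```

13 N, a clear stop. Let go and check.

>>> step_arm:
  moves: [0, 0, -0.01, 0, 1, 0, 0, -0.025, 0, 1, 0, 0, -0.06, 0, 1, 0, 0, -0.12, 0, 1, 0, 0, -0.15, 0, 1]

```text
clock: 23.5
position: [0.5354, 0.2448, 0.2478]
ee_rot: [0.001, 0.671, 0.741, 0.001]
contact_force: [0.8, 0.6, 0.4]
width: -0.0
```

>>> step_arm:
  moves: [0, 0, 0, 0, 1, 0, 0, 0, 0, 1, 0, 0, 0, 0, 1, 0, 0, 0, 0, 1, 0, 0, 0, 0, 1]

```text
clock: 24.0
position: [0.5343, 0.2444, 0.2448]
ee_rot: [-0.0, 0.671, 0.741, -0.001]
contact_force: [-0.2, 0.2, 0.2]
width: -0.0003
```

```bash
python3 - <<'E'
from h import *
s=state(); im=cam('wrist'); cv2.imwrite('pics/w7.png',im['frame'][130:330,200:440].repeat(3,0).repeat(3,1))
hsv=cv2.cvtColor(im['frame'],cv2.COLOR_BGR2HSV)
m=cv2.inRange(hsv,(100,150,60),(130,255,255))[150:280,210:300]; M=cv2.moments(m,True)
c=(M['m10']/M['m00']+210,M['m01']/M['m00']+150); print('pad',c,[(z,onz(im,*c,z).round(4)) for z in(.121,.142)])
print([proj(im,[.5345,.2443,z]) for z in(.169,.190)])
E
```

```text
{'clock': 24.0, 'qpos': [0.3107, 0.2961, 1.477, -0.0001, 1.3705, 0.2111], 'position': [0.5343, 0.2444, 0.2448], 'ee_rot': [-0.0004, 0.671, 0.7414, -0.0009], 'contact_force': [-0.2133, 0.1721, 0.2125], 'width': -0.0003}
[[-0.099, 0.995, -0.002], [0.995, 0.099, -0.001], [-0.001, -0.002, -1.0]]
pad (272.18283582089555, 203.06902985074626) [(0.121, array([0.4945, 0.2416, 0.121 ])), (0.142, array([0.4972, 0.2484, 0.142 ]))]
[(np.float64(320.23475984729566), np.float64(225.2713383796594)), (np.float64(320.29623643559046), np.float64(237.30135954323345))]
```

View pics/w7.png

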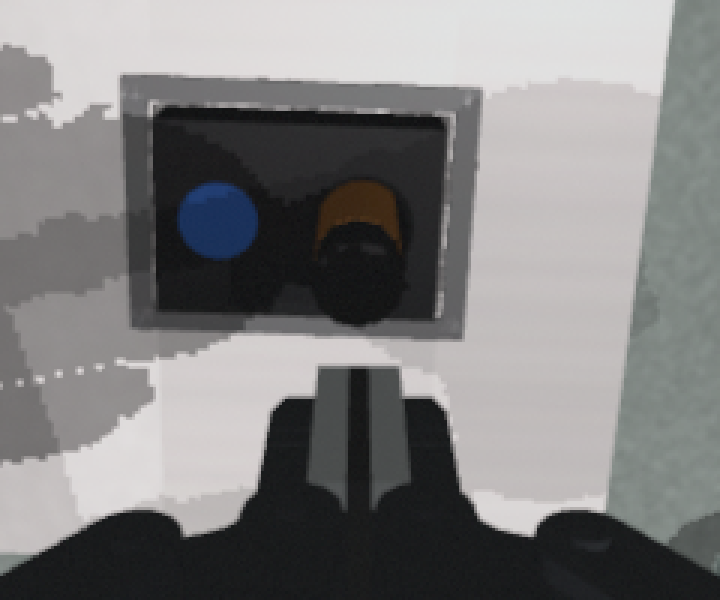

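The lift is locked: the pad ray lands on the known pad position at z=0.121. The cap is at (320,224), against (320,225) expected when seated, and the gripper is clear.

```bash
python3 -c "
from rig import job; print(job.sign_off())"
```

```text
the job is handed in; nothing more can be done
None
```

The amber standard is loaded, the lift is locked down with it inside, and I handed the job in at about 24 s. Sign-off gives no verdict, so the result rests on my own checks.

- **Release:** I pressed the empty lift until I felt its stop, at 12.3 N. It came up, and the wrist image put the pad at the raised height (z ≈ 0.142).
- **Loading:** I took the amber standard from the rack and lowered it into the socket with almost no resistance. After I let go, its cap was within about 2 pixels of where it should be when fully home.
- **Locking:** I pressed the cap until I felt the stop, at 13.1 N, then let go.
- **Last check:** The pad is at the locked height (z ≈ 0.121). The cap is within about 1 pixel of its seated position and looks upright. The gripper is clear, with no contact force.

The highest force I read was 13.1 N, but readings came only at the end of each move. I did not photograph the rack or bench again at the end, so green, blue and the loose things being undisturbed is inferred from the tool's clear path. One automatic circle fit of the socket failed early on. I located the socket instead from its edges in the image and from the pad and block direction, which agreed to about 2 mm.

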